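# Start a purge from the cell test controller

## Task

Start the flow cell's purge at the grey control box by pressing with closed fingers, in this order: switch the black rocker on by pressing down its far half, the one with the white dot; push the square blue button fully in, where it stays; then press the green button fully in and keep it pressed, so that the program finishes while still holding it down. Do not press the blue button before the black switch is on, nor the green one before the blue is in, and neither press the red button nor switch on the orange rocker. Pick up nothing, and leave the vials and other loose things round the box where they are.

Things in the scene. Friction and masses are not known exactly. Their poses are not given: they have to be found in the camera images.
- control_box: Grey control box with a white flat top, 160 (x) x 200 (y) x 55 mm, fixed to the bench; origin at the centre of its underside, x towards its back, y to its left, z up. It stands turned by up to 0.25 rad. Back row of its top: two rocker switches, black and orange, in either order, 90 mm apart. Front row: three push buttons, green, red and square blue, in any order, 64 mm apart; the rows are 76 mm apart.
- main_switch (a joint): Value of the black rocker switch (main switch), rad: about -0.2 = off (far half up), +0.2 = on (far half pressed down level). Hinge axis runs along the control box's y. Rocker 53 mm long (along the box's x) and 30 mm wide, its two faces form a shallow V. It stays where it is left; about 3 N on the far half moves it, against a solid stop at the end.
- main_switch_on_end (a point): Point on the face of the black rocker's far half, at its white dot, 18 mm from the pivot and 9 mm from the far end; rides with the rocker. Switched off it stands about 78 mm above the bench (the far end 81 mm), switched on about 71 mm. Its z axis tilts with the rocker; the black bezel round the rocker is 63 mm high.
- heater_switch (a joint): Value of the orange rocker switch (heater, stays off), rad: about -0.2 = off (far half up), +0.2 = on (far half pressed down level). Hinge axis runs along the control box's y. Rocker 53 mm long (along the box's x) and 30 mm wide, its two faces form a shallow V. It stays where it is left; about 3 N on the far half moves it, against a solid stop at the end.
- heater_switch_on_end (a point): Point on the face of the orange rocker's far half, at its white dot, 18 mm from the pivot and 9 mm from the far end; rides with the rocker. Switched off it stands about 78 mm above the bench (the far end 81 mm), switched on about 71 mm. Its z axis tilts with the rocker; the black bezel round the rocker is 63 mm high.
- blue (a joint): Travel of the blue square button (m): 0 = out, 0.007 = fully in. It stays in when pushed in (no spring; about 3 N moves it, against a solid stop).
- blue_top (a point): Centre of the top of the blue square button's 30 x 30 mm cap, 77 mm above the bench when out, 70 mm when fully in; z up. Black square bezel 44 mm wide, 67 mm high.
- green (a joint): Travel of the round green button (m): 0 = out, 0.006 = fully in. A spring returns it; 1.5 N starts it, 5 N holds it fully in against a solid stop.
- green_top (a point): Centre of the top of the round green button, 30 mm across, 73 mm above the bench when out, 67 mm when fully in; z up. Black round bezel 46 mm across, 67 mm high.
- red (a joint): Travel of the round red button (m): 0 = out, 0.006 = fully in; springs back.
- red_top (a point): Centre of the top of the round red button, 30 mm across, 73 mm above the bench; z up. Same bezel as the green one.
- vial_1: Loose bystander: sample vial with black cap, 27 mm across, 50 mm tall, standing just right of the control box; origin at the centre of its underside, z up. To be left alone.
- vial_2: Loose bystander: sample vial with white cap, 27 mm across, 50 mm tall, standing just right of the control box; origin at the centre of its underside, z up. To be left alone.
- syringe: Loose bystander: clear plastic syringe, 94 x 25 x 18 mm, lying behind the control box; origin at the centre of its underside, z up. To be left alone.
- blue_bin: Loose bystander: blue open plastic parts bin, 87 x 112 x 62 mm, right of the control box; origin at the centre of its underside, z up. To be left alone.

How it is judged:
By the outcome, as a careful person would: the job done as asked, in the order asked, and still so for the second after the job is handed in, while the arm keeps its last pose, push and grip.
It also fails if it takes over 38 s, if anything falls off the work surface, if the arm or the gripper's body presses on something with over 40 N, if the wrist force passes 120 N, or if a joint passes its speed limit or range.

## Robot

A 6-joint arm with a two-finger parallel gripper is mounted at the origin on a cart in front of the work surface, level with it; the furniture and walls round the work are solid. World frame = base frame: x ahead of the robot, y to its left, z up, the work surface at z = 0. Lengths are in m, angles in rad, forces in N, time in s.
With the tool pointing down it reaches from about 0.375 to 0.975 m from the base axis. Payload 3.8 kg.
Tool frame: the origin (TCP) lies midway between the tips of the shut fingers; the grasp point (between the pads) lies 19 mm behind it; z points along the fingers, y is the line along which they close (so a half turn about z gives the same grasp; the last joint's range is limited). The gripper opens to 85 mm and grips with 20 to 120 N. Pads are 22 mm wide; open, the fingers measure 114 mm over their backs; the gripper's body (76 mm by 85 mm) begins 54 mm behind the grasp point. The pads swing forward as they close: fully open they stand 13 mm farther back than shut.
Start: joints at [1.272, 0.264, 1.604, -0, 1.274, -0.037], TCP at [0.175, 0.652, 0.231] pointing down, gripper open.
Joint ranges: [-2.63, 2.63], [-0.94, 2.18], [0.31, 2.57], [-1.31, 4.45], [0, 2.66], [-2.55, 2.55]. Speed limits (rad/s): [2.57, 2.57, 3.14, 3.14, 3.14, 3.14].

## Interface

Orientations are given as a rotation vector (axis times angle).
In Python, from workcell import bot gives the robot as it stands.
- The arm moves only by the tool jog_arm, never from a script. Its argument "motion" is a list of rows, each a list of 5 numbers: the opening, from -1 (shut) to 1 (fully open), then the shift along the tool's x, y, z in mm, then the turn about the tool's z in degrees. In form: [[claw, x, y, z, twist], ...]. A call has 1 to 10 rows; each row shifts and turns the commanded pose from where the row before left it, along the tool's axes as they then stand; what a row does not reach is not made up. A row lasts 1/12 s, in which the tool goes at most 41.7 mm and 7.16 degrees, less where a joint would pass 70% of its speed; a pose out of reach is approached as far as the arm can. A call with a gripper value outside its range is refused whole. The fingers move at their own pace and stop on an object; "force" is the grip in N (left out, the last holds). Time passes only in rows, so rows that do not move let the fingers close. It gives the time, the measured TCP pose, the force, the opening and the grip force at its end, in the units of the state.
- bot.read_state(): the state, without advancing time (a new reading comes with each control period).
- bot.read_camera(name): name is "scene" or "top" or "wrist"; returns (picture, depth): 420x560x3 uint8, red, green, blue; 420x560 float32, m along the optical axis (not along the pixel's ray), 0 where there is no reading.
- bot.get_calibration(name): a dict with "vfov" (degrees; the focal length in pixels is half the picture's height over the tangent of half this angle, whatever the lens; pixels are square), "cx", "cy" (the principal point, pixels), "rvec" (rotation vector, rad) and "tvec" (3), from world to camera coordinates, as OpenCV has them; the wrist camera has in their place "tool_from_camera" (4x4, takes a point from camera to tool coordinates, whose origin is the TCP and whose axes are the flange's). Camera axes: x right, y down, z forward; pixel columns grow to the right and rows downward; lengths in m; the calibration is good to about 2 mm. A picture is of the moment at which its call begins: read the wrist's pose just before it. get_calibration takes no time and is no camera call.
- bot.finish_job(): hands the job in; it is judged then, once.
The state is a dict: "time": time; "q": joint angles; "joint_vel": joint speeds; "joint_torque": joint torques, N m; "tool_pos": TCP position; "tcp_rot": TCP orientation; "wrist_force": force on the tool from outside, world axes, zero at the start; "torque": the same for the moment, N m; "width": opening from 0.0 (shut) to 1.0 (fully open); "grip_force": force on a finger pad.
Only numpy, scipy, OpenCV 4.12 (cv2) and the standard library are available. Lean on these libraries where they do the work, as an engineer would, in place of code of your own. Each camera call takes 0.05 s, during which the arm holds its last target. There are 200 camera calls.

## Working session

There is one attempt and no reset: what is moved stays moved. The work goes in short steps, Python scripts to look and compute and a tool call to move; the robot and the scene stay as the last step left them, time stands still between calls to the robot, and variables do not carry over. Pictures are saved under pics/ and viewed, at most 10 in all, crops included, and the job is handed in when it is done.

Besides the shell and the picture viewer there is one more tool, called after "Request:" as name(argument=value, ...), one argument or row to a line, values as JSON. jog_arm: Moves the arm, as the interface text tells. Its arguments: {"type":"object","properties":{"motion":{"type":"array"},"force":{"type":"number"}},"required":["motion"]}

```bash
mkdir -p pics
cat > h.py <<'E'
import numpy as np,cv2
from workcell import bot
def world(name,d,st=None):
    c=bot.get_calibration(name); h,w=d.shape
    f=h/2/np.tan(np.radians(c['vfov'])/2)
    v,u=np.mgrid[:h,:w]
    P=np.stack([(u-c['cx'])/f*d,(v-c['cy'])/f*d,d],-1)
    if name=='wrist':
        T=np.array(c['tool_from_camera']);R=cv2.Rodrigues(np.array(st['tcp_rot']))[0]
        return (P@T[:3,:3].T+T[:3,3])@R.T+st['tool_pos']
    R=cv2.Rodrigues(np.array(c['rvec'],float))[0]
    return (P-np.array(c['tvec']).ravel())@R
E
python3 - <<'E'
from h import *
st=bot.read_state();print(st['time'],st['tool_pos'],st['tcp_rot'],st['wrist_force'])
im,d=bot.read_camera('top');np.savez('top.npz',im=im,d=d)
cv2.imwrite('pics/top.png',im[:,:,::-1])
P=world('top',d);np.save('topP.npy',P)
m=(abs(P[...,2]-.055)<.004)&(d>0);print(m.sum(),np.median(P[m],0))
E
```

```text
0.0 [0.17447611 0.65131443 0.22994699] [-0.40996638 -3.11435708  0.00344312] [-0.07561363 -0.31624001  0.387583  ]
9470 [ 0.49994172 -0.23154487  0.05465499]
```

View pics/top.png

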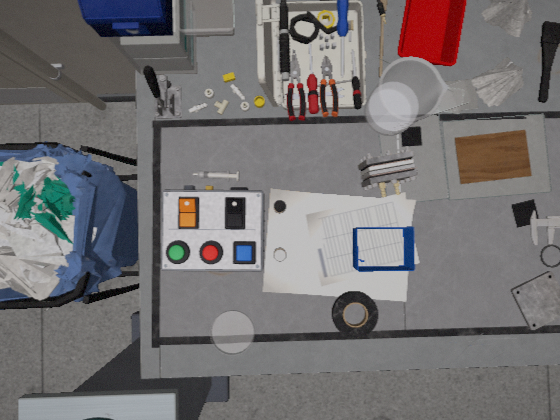

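The top view shows the box at px (165–262, 190–270). Green is at (177,252), red (211,252), blue (244,252), orange (187,213) and black (235,213), with its white dot near the top. Next I measure these points.

Run:
```python
from h import *
z=np.load('top.npz');im,d=z['im'],z['d'];P=np.load('topP.npy')
for n,(u,v) in dict(green=(177,252),red=(211,252),blue=(244,252),orange=(187,213),black=(235,213),blk_far=(235,205),vial1=(280,206),vial2=(280,254),syr=(215,175)).items():
    print(n,np.median(P[v-2:v+3,u-2:u+3].reshape(-1,3),0).round(4))
hsv=cv2.cvtColor(im,cv2.COLOR_RGB2HSV).astype(int)
box=np.zeros(d.shape,bool);box[192:268,166:260]=1
for n,lo,hi in (('green',45,85),('blue',100,125),('orange',8,22)):
    m=box&(hsv[...,0]>=lo)&(hsv[...,0]<=hi)&(hsv[...,1]>120)&(hsv[...,2]>60)&(d>0)
    print(n,m.sum(),P[m].mean(0).round(4))
m=np.zeros(d.shape,np.uint8);Q=P
mm=box|False; big=np.zeros(d.shape,bool);big[180:280,155:268]=1
m=((abs(P[...,2]-.062)<.025)&big&(im.min(-1)>120)).astype(np.uint8)
pts=P[m>0][:,:2].astype(np.float32);print(cv2.minAreaRect(pts))
cv2.imwrite('pics/crop.png',cv2.resize(im[165:285,150:300,::-1],None,fx=5,fy=5,interpolation=cv2.INTER_CUBIC))
```

```text
green [ 0.4388 -0.1868  0.078 ]
red [ 0.437  -0.2511  0.0768]
blue [ 0.4352 -0.3137  0.0773]
orange [ 0.5123 -0.2061  0.0704]
black [ 0.5097 -0.2979  0.0718]
blk_far [ 0.5247 -0.2987  0.0762]
vial1 [ 0.5215 -0.3845  0.0502]
vial2 [ 0.4275 -0.3819  0.049 ]
syr [ 0.5898 -0.254   0.0148]
green 193 [ 0.4388 -0.1854  0.0767]
blue 253 [ 0.4341 -0.3126  0.0763]
orange 461 [ 0.5132 -0.2064  0.0725]
((0.4774221181869507, -0.2487366944551468), (0.19500404596328735, 0.15487664937973022), 88.32850646972656)
```

View pics/crop.png

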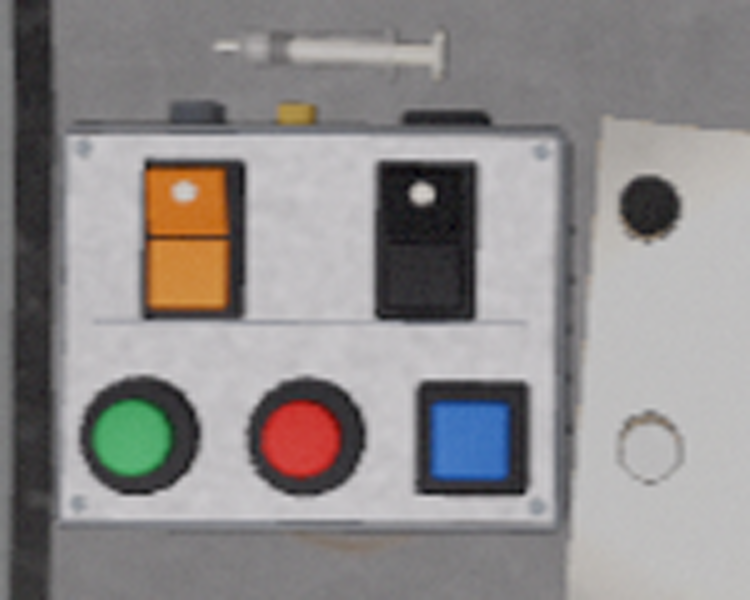

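The crop shows the black rocker's dot at full px (234.4,203.5), and the box is nearly square to the world axes. Next: compute the targets and check that the path over is clear.

Run:
```python
from h import *
P=np.load('topP.npy');z=np.load('top.npz');d=z['d']
print('dot',np.median(P[202:206,233:237].reshape(-1,3),0))
print('ydot orange',np.median(P[201:205,185:189].reshape(-1,3),0))
X,Y,Z=P[...,0],P[...,1],P[...,2]
for y0 in np.arange(-.35,.8,.1):
    m=(d>0)&(abs(Y-y0)<.05)&(X>.15)&(X<.75); 
    if m.any(): print(round(y0,2),Z[m].max().round(3),X[m].min().round(3),X[m].max().round(3))
im,dd=bot.read_camera('scene');cv2.imwrite('pics/scene.png',im[:,:,::-1])
st=bot.read_state();R=cv2.Rodrigues(np.array(st['tcp_rot']))[0];print(R.round(3))
p=st['tool_pos']
for w in [(.48,.35,.2),(.526,-.299,.11)]: print(R.T@(np.array(w)-p)*1000)
```

```text
dot [ 0.52666034 -0.29796278  0.07828998]
ydot orange [ 0.53193286 -0.20717346  0.07861838]
-0.35 0.214 0.179 0.75
-0.25 0.085 0.179 0.75
-0.15 0.147 0.15 0.75
-0.05 0.069 0.15 0.75
0.05 0.072 0.15 0.667
0.15 0.079 0.15 0.74
0.25 -0.86 0.15 0.75
0.35 -0.864 0.15 0.75
0.45 -0.868 0.15 0.206
0.55 -0.866 0.15 0.184
0.65 -0.866 0.151 0.184
0.75 -0.871 0.151 0.18
[[-0.966  0.259 -0.001]
 [ 0.259  0.966 -0.002]
 [ 0.    -0.002 -1.   ]]
[-373.09859626 -211.96292372   30.45159068]
[-585.50099514 -826.75748973  121.71967133]
```

View pics/scene.png

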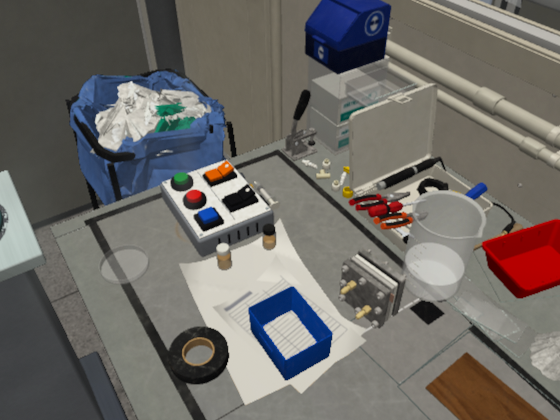

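The scene view shows the box with the left bin bag lower than my travel height and nothing tall on the path. I move over with shut fingers.

Request:
jog_arm(
  motion=[
    [-1,-30,-20,0,-6.5],
    [-1,-30,-20,0,-6.5],
    [-1,-28,-28,0,0],
    [-1,-28,-28,0,0],
    [-1,-28,-28,0,0],
    [-1,-28,-28,0,0],
    [-1,-28,-28,0,0],
    [-1,-28,-28,0,0],
    [-1,-28,-28,0,0],
    [-1,-28,-28,0,0],
  ],
  force=40,
)

```text
time: 0.93
tool_pos: [0.442, 0.3672, 0.2309]
tcp_rot: [-0.055, -3.141, 0.001]
wrist_force: [0.9, 0.7, -0.1]
width: -0.001
grip_force: 0.0
```

Request:
jog_arm(
  motion=[
    [-1,-6,-40,0,0],
    [-1,-6,-40,0,0],
    [-1,-6,-40,0,0],
    [-1,-6,-40,0,0],
    [-1,-6,-40,0,0],
    [-1,-6,-40,0,0],
    [-1,-6,-40,0,0],
    [-1,-6,-40,0,0],
    [-1,-6,-40,0,0],
    [-1,-6,-40,0,0],
  ],
)

```text
time: 1.77
tool_pos: [0.4867, -0.0347, 0.2311]
tcp_rot: [-0.055, -3.141, -0.0]
wrist_force: [1.1, -0.1, 0.4]
width: -0.002
grip_force: 0.0
```

Request:
jog_arm(
  motion=[
    [-1,-7,-37.5,0,0],
    [-1,-7,-37.5,0,0],
    [-1,-7,-37.5,0,0],
    [-1,-7,-37.5,0,0],
    [-1,-7,-37.5,0,0],
    [-1,-7,-37.5,5,0],
    [-1,-7,-37.5,5,0],
    [-1,0,0,30,0],
    [-1,0,0,0,0],
    [-1,0,0,0,0],
  ],
)

```text
time: 2.6
tool_pos: [0.525, -0.296, 0.1885]
tcp_rot: [-0.056, -3.136, -0.006]
wrist_force: [0.4, -0.8, -0.2]
width: -0.001
grip_force: 0.0
```

Run:
```python
from h import *
st=bot.read_state();print(st['time'],st['tool_pos'],st['tcp_rot'],st['wrist_force'])
im,d=bot.read_camera('wrist');P=world('wrist',d,st);np.savez('w.npz',im=im,d=d,P=P)
cv2.imwrite('pics/w.png',im[:,:,::-1])
hsv=cv2.cvtColor(im,cv2.COLOR_RGB2HSV).astype(int)
for n,lo,hi in (('green',45,85),('blue',100,125),('orange',8,22)):
    m=(hsv[...,0]>=lo)&(hsv[...,0]<=hi)&(hsv[...,1]>120)&(hsv[...,2]>60)&(abs(P[...,2]-.075)<.006)&(d>0)
    if m.any(): print(n,m.sum(),P[m].mean(0).round(4),np.argwhere(m).mean(0))
```

```text
2.6 [ 0.52497923 -0.29596471  0.18846751] [-0.05642295 -3.13551003 -0.00583394] [ 0.41119665 -0.76368277 -0.17952051]
green 1024 [ 0.4395 -0.1854  0.0772] [ 99.14746094 418.74707031]
blue 1395 [ 0.4347 -0.3128  0.077 ] [ 98.85591398 259.35412186]
orange 1860 [ 0.5132 -0.2074  0.0735] [188.44516129 383.60215054]
```

View pics/w.png

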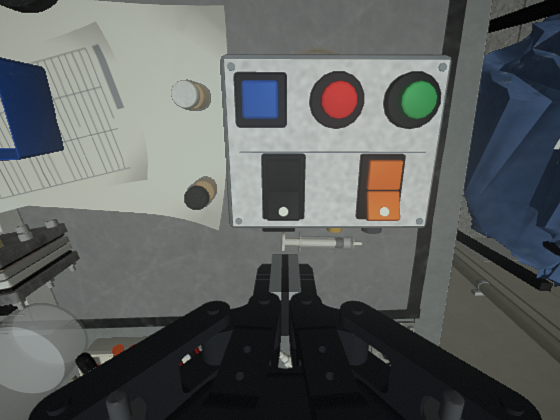

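The wrist view shows the black dot at (283,211), blue (259,99) and green (419,99). The button positions agree with the top view within 1 mm. I press the black rocker now.

Request:
jog_arm(
  motion=[
    [-1,-1,-2,35,0],
    [-1,0,0,35,0],
    [-1,0,0,28,0],
    [-1,0,0,5,0],
    [-1,0,0,3,0],
    [-1,0,0,3,0],
    [-1,0,0,3,0],
    [-1,0,0,2,0],
    [-1,0,0,2,0],
    [-1,0,0,0,0],
  ],
)

```text
time: 3.48
tool_pos: [0.5298, -0.2998, 0.0771]
tcp_rot: [0.055, 3.137, -0.003]
wrist_force: [1.5, 0.0, 2.0]
width: -0.004
grip_force: 1.2
```

Request:
jog_arm(
  motion=[
    [-1,2,0,0,0],
    [-1,0,0,2,0],
    [-1,0,0,2,0],
    [-1,0,0,0,0],
  ],
)

```text
time: 3.82
tool_pos: [0.5259, -0.299, 0.0711]
tcp_rot: [-0.055, -3.141, 0.0]
wrist_force: [0.9, -0.3, 3.1]
width: -0.0
grip_force: 1.5
```

Request:
jog_arm(
  motion=[
    [-1,0,0,1,0],
    [-1,0,0,1,0],
    [-1,0,0,1,0],
    [-1,0,0,0,0],
  ],
)

```text
time: 4.15
tool_pos: [0.526, -0.2991, 0.0709]
tcp_rot: [-0.055, -3.141, 0.0]
wrist_force: [-3.9, 2.1, 17.8]
width: -0.0
grip_force: 8.9
```

A solid stop at z = 0.071 with 18 N means the rocker is on. I lift off, move above blue and verify.

Request:
jog_arm(
  motion=[
    [-1,0,0,-30,0],
    [-1,0,0,-24,0],
    [-1,30,-6,0,0],
    [-1,30,-6,0,0],
    [-1,31,-5,0,0],
    [-1,0,0,0,0],
    [-1,0,0,0,0],
  ],
)

```text
time: 4.73
tool_pos: [0.4319, -0.3119, 0.121]
tcp_rot: [-0.058, -3.138, -0.003]
wrist_force: [1.3, 0.3, 1.1]
width: -0.003
grip_force: 0.0
```

Run:
```python
from h import *
st=bot.read_state();print(st['time'],st['tool_pos'],st['tcp_rot'],st['wrist_force'])
im,d=bot.read_camera('top');P=world('top',d)
print('dot',np.median(P[202:206,233:237].reshape(-1,3),0), 'near',np.median(P[217:221,233:237].reshape(-1,3),0))
cv2.imwrite('pics/t2.png',cv2.resize(im[165:285,150:300,::-1],None,fx=5,fy=5,interpolation=cv2.INTER_CUBIC))
```

```text
4.7333 [ 0.43194686 -0.31193292  0.12102224] [-5.79393389e-02 -3.13824400e+00 -3.09686390e-03] [1.3338165  0.3298691  1.07586908]
dot [ 0.52788055 -0.29747934  0.07143424] near [ 0.49911413 -0.29703487  0.0750431 ]
```

View pics/t2.png

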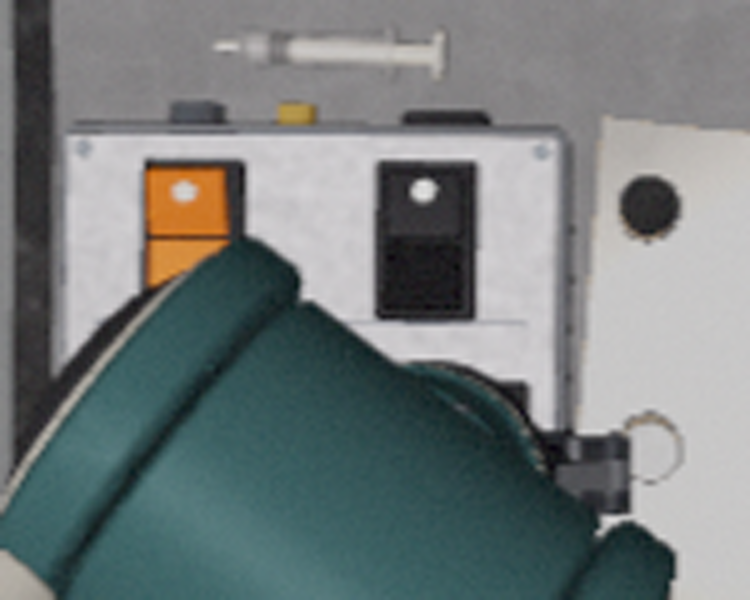

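The top view confirms the black rocker is on: its far half is level, with the dot at z = 0.071. Orange is unchanged. Next is blue.

Request:
jog_arm(
  motion=[
    [-1,0,0,20,0],
    [-1,0,0,16,0],
    [-1,0,0,4,0],
    [-1,0,0,3,0],
    [-1,0,0,3,0],
    [-1,0,0,2,0],
    [-1,0,0,2,0],
    [-1,0,0,1,0],
    [-1,0,0,1,0],
    [-1,0,0,0,0],
  ],
)

```text
time: 5.62
tool_pos: [0.4351, -0.3129, 0.0708]
tcp_rot: [0.055, 3.14, -0.001]
wrist_force: [-0.6, 1.4, 0.5]
width: -0.006
grip_force: 0.7
```

Request:
jog_arm(
  motion=[
    [-1,0,0,1,0],
    [-1,0,0,1,0],
    [-1,0,0,1,0],
    [-1,0,0,1,0],
    [-1,0,0,0,0],
  ],
)

```text
time: 6.03
tool_pos: [0.4352, -0.3131, 0.0696]
tcp_rot: [0.055, 3.14, -0.001]
wrist_force: [-5.6, 7.2, 21.8]
width: 0.003
grip_force: 10.9
```

Blue is on its stop at z = 0.070 with 22 N. I lift off and move above green.

Request:
jog_arm(
  motion=[
    [-1,0,0,-30,0],
    [-1,0,0,-25,0],
    [-1,0,32,0,0],
    [-1,0,32,0,0],
    [-1,0,32,0,0],
    [-1,0,32,0,0],
    [-1,0,0,0,0],
    [-1,0,0,0,0],
    [-1,0,0,0,0],
  ],
)

```text
time: 6.78
tool_pos: [0.4392, -0.1853, 0.1214]
tcp_rot: [0.053, 3.14, -0.002]
wrist_force: [-0.1, -0.9, -0.0]
width: -0.001
grip_force: 0.0
```

Run:
```python
from h import *
st=bot.read_state();print(st['time'],st['tool_pos'],st['wrist_force'])
for cam in('top','wrist','scene'):
  im,d=bot.read_camera(cam);P=world(cam,d,st)
  hsv=cv2.cvtColor(im,cv2.COLOR_RGB2HSV).astype(int)
  q=(abs(P[...,2]-.072)<.012)&(d>0)&(P[...,1]>-.345)&(P[...,0]<.56)&(P[...,0]>.4)
  for n,lo,hi in (('green',45,80),('blue',100,125),('orange',8,22)):
    m=q&(hsv[...,0]>=lo)&(hsv[...,0]<=hi)&(hsv[...,1]>120)&(hsv[...,2]>60)
    if m.sum()>30: print(cam,n,m.sum(),np.median(P[m],0).round(4))
  if cam=='scene': cv2.imwrite('pics/s2.png',cv2.resize(im[130:300,130:330,::-1],None,fx=3,fy=3))
```

```text
6.7833 [ 0.43921654 -0.18528922  0.1214284 ] [-0.11419923 -0.87233301 -0.00593369]
top green 33 [ 0.4484 -0.1861  0.0766]
top blue 256 [ 0.4343 -0.3129  0.0698]
top orange 465 [ 0.5126 -0.2066  0.0722]
wrist green 1236 [ 0.4391 -0.1845  0.0771]
wrist blue 1683 [ 0.4337 -0.3109  0.0699]
wrist orange 159 [ 0.4897 -0.2166  0.0708]
scene green 123 [ 0.4359 -0.1906  0.0751]
scene blue 370 [ 0.4371 -0.3009  0.0672]
scene orange 299 [ 0.5125 -0.2131  0.0705]
```

View pics/s2.png

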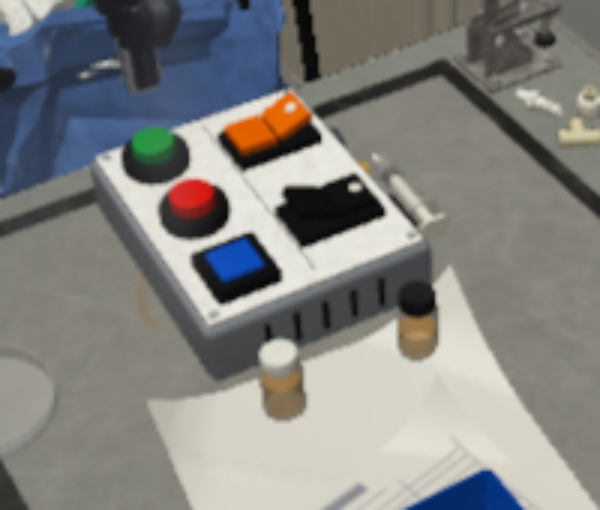

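The scene view shows blue down, black on, orange off and the vials untouched. Now I press green until it meets a solid stop. It measures about 77 mm high rather than the stated 73 mm, so I go by force.

Request:
jog_arm(
  motion=[
    [-1,0,0,20,0],
    [-1,0,0,18,0],
    [-1,0,0,4,0],
    [-1,0,0,3,0],
    [-1,0,0,2,0],
    [-1,0,0,2,0],
    [-1,0,0,2,0],
    [-1,0,0,1,0],
    [-1,0,0,0,0],
    [-1,0,0,0,0],
  ],
)

```text
time: 7.77
tool_pos: [0.4392, -0.1853, 0.0709]
tcp_rot: [0.054, 3.141, -0.002]
wrist_force: [-6.6, -1.1, 9.9]
width: -0.001
grip_force: 5.0
```

Request:
jog_arm(
  motion=[
    [-1,0,0,1,0],
    [-1,0,0,1,0],
    [-1,0,0,0,0],
    [-1,0,0,0,0],
  ],
)

```text
time: 8.1
tool_pos: [0.4393, -0.1854, 0.0707]
tcp_rot: [0.054, 3.141, -0.002]
wrist_force: [-10.9, 3.3, 23.7]
width: 0.0
grip_force: 11.6
```

Run:
```python
from h import *
st=bot.read_state()
im,d=bot.read_camera('wrist');P=world('wrist',d,st)
hsv=cv2.cvtColor(im,cv2.COLOR_RGB2HSV).astype(int)
for n,lo,hi in (('green',45,80),('blue',100,125),('red',170,180)):
    m=(abs(P[...,2]-.07)<.015)&(d>0)&(hsv[...,0]>=lo)&(hsv[...,0]<=hi)&(hsv[...,1]>120)&(hsv[...,2]>50)&(P[...,0]<.47)
    if m.sum()>10: print(n,m.sum(),np.median(P[m],0).round(4),np.percentile(P[m][:,2],[5,95]).round(4))
q=(abs(P[...,0]-.4393)<.022)&(abs(P[...,1]+.1854)<.022)&(im.max(-1)<60)&(d>0)&(P[...,2]<.08);print('dark near green z',np.percentile(P[q][:,2],[5,25,50,75,95]).round(4))
cv2.imwrite('pics/w2.png',im[:,:,::-1])
```

```text
green 536 [ 0.4302 -0.1826  0.0706] [0.0692 0.0717]
blue 2805 [ 0.4332 -0.3113  0.0699] [0.0675 0.071 ]
dark near green z [0.0606 0.0664 0.067  0.0675 0.0685]
```

View pics/w2.png

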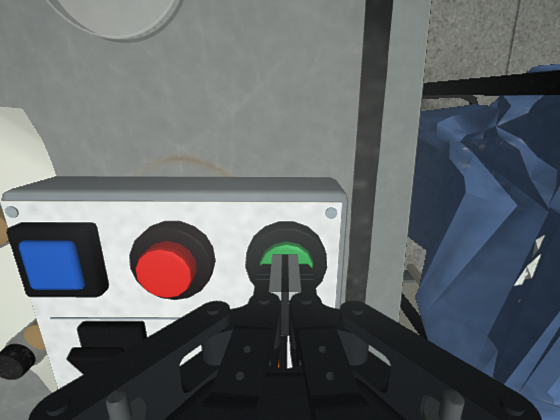

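The wrist view shows the fingertip on green at (288,255). Green's top is at 70.7 mm, 6 mm below its 77 mm rest height and on a solid stop. Red at (167,268) is still out, and blue is in. I hand the job in while holding green.

```bash
python3 -c "
from workcell import bot
s=bot.read_state();print(s['tool_pos'],s['wrist_force']);print(bot.finish_job())"
```

```text
[ 0.43930682 -0.18536412  0.07067999] [-12.40657982   2.29192531  22.65906334]
the job is handed in; nothing more can be done
None
```

The job is handed in at about 8 s, with the black rocker switched on, then blue pushed fully in, then green held on its stop at about 23 N; red and orange were not pressed, and green sat 4 mm higher than stated (77 mm out, 71 mm in).

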